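Present two solder joints, then hold the board clamp open

ROBOT

A 7-joint arm with a two-finger parallel gripper is mounted at the origin on the work surface. World frame = base frame: x ahead of the robot, y to its left, z up, the work surface at z = 0. Lengths are in m, angles in rad, forces in N, time in s.
With the tool pointing down it reaches from about 0.4 to 0.85 m from the base axis. Payload 10.4 kg.
Tool frame: the origin (TCP) lies midway between the tips of the shut fingers; the grasp point (between the pads) lies 19 mm behind it; z points along the fingers, y is the line along which they close (so a half turn about z gives the same grasp; the last joint's range is limited). The gripper opens to 85 mm and grips with 20 to 120 N. Pads are 22 mm wide; open, the fingers measure 114 mm over their backs; the gripper's body (76 mm by 85 mm) begins 54 mm behind the grasp point. The pads swing forward as they close: fully open they stand 13 mm farther back than shut.
Start: joints at [1.193, 0.332, -0.065, 1.46, 0.022, 1.35, -0.088], TCP at [0.217, -0.586, 0.199] pointing down, gripper open.
Joint ranges: [-2.6, 2.6], [-0.5, 2.12], [-1.47, 1.34], [0.16, 2.42], [-1.27, 4.41], [0.06, 2.06], [-2.6, 2.6]. Speed limits (rad/s): [2.22, 2.22, 2.79, 2.79, 3.14, 3.14, 3.14].

INTERFACE

Orientations are given as a unit quaternion [x, y, z, w].
In Python, from workcell import get_obs, camera, camera_params, hand_in gives the robot as it stands.
- The arm moves only by the tool carry_out, never from a script. Its argument "commands" is a list that holds one entry, the list of rows, each a list of 6 numbers: the shift along the tool's x, y, z in units of 40 mm (1.0 is 40 mm), then the turn, a rotation vector about the tool's x, y, z in units of 6 degrees (1.0 is 6 degrees). In form: [[[x, y, z, ax, ay, az], ...]]. A call has 1 to 20 rows; each row shifts and turns the commanded pose from where the row before left it, along the tool's axes as they then stand; what a row does not reach is not made up. A row lasts 1/12 s, in which the tool goes at most 41.7 mm and 7.16 degrees, less where a joint would pass 70% of its speed; a pose out of reach is approached as far as the arm can. A call is refused whole if a number of a shift passes 1 or a number of a turn 1, either way. A call with a gripper value outside its range is refused whole. "hand" is the closure, from -1 (fully open) to 1 (shut), set as the call begins (left out, the last holds). The fingers move at their own pace and stop on an object; "force" is the grip in N (left out, the last holds). Time passes only in rows, so rows that do not move let the fingers close. It gives the time, the measured TCP pose, the force, the opening and the grip force at its end, in the units of the state.
- get_obs(): the state, without advancing time (a new reading comes with each control period).
- camera(name): name is "scene" or "top" or "wrist"; returns the picture (480x640x3 uint8, red, green, blue); there is no depth.
- camera_params(name): a dict with "mtx" (3x3 intrinsics, pixels), "R" (3x3) and "t" (3): a world point X has camera coordinates R X + t. Camera axes: x right, y down, z forward; pixel columns grow to the right and rows downward; lengths in m; the calibration is good to about 2 mm. A picture is of the moment at which its call begins: read the wrist's pose just before it. camera_params takes no time and is no camera call; for the wrist camera it gives the pose at the moment of the call.
- hand_in(): hands the job in; it is judged then, once.
The state is a dict: "clock": time; "joint_pos": joint angles; "joint_velocities": joint speeds; "tau": joint torques, N m; "position": TCP position; "ee_rot": TCP orientation; "ft_force": force on the tool from outside, world axes, zero at the start; "torque": the same for the moment, N m; "grip_width": opening from 0.0 (shut) to 1.0 (fully open); "grasp_force": force on a finger pad.
Only numpy, scipy, OpenCV 4.12 (cv2) and the standard library are available. Lean on these libraries where they do the work, as an engineer would, in place of code of your own. Each camera call takes 0.05 s, during which the arm holds its last target. There are 200 camera calls.

TASK

At the inspection station, take the carriage by its black knob and bring first the white-ringed and then the yellow-ringed solder joint of the board under the pointer tip, pausing about a second at each, then slide the carriage fully left against its orange buffers. Let go of the knob, take the red grip and pull the spring-loaded clamp jaw out until its black index line meets the red release mark, and finish while still holding it there, so that the board lies free in its frame to be lifted out. Keep the clamp shut until the carriage is at the buffers, keep clear of the pointer, and leave the board and the things on the bench where they are.

Things in the scene. Friction and masses are not known exactly. Their poses are not given: they have to be found in the camera images.
- station: inspection station: grey aluminium base plate 250 x 270 x 10 mm on feet, with two x-y slides, fixed to the bench. Origin on the bench, straight below the pointer tip; its axes are the slide axes: +y is left (towards the orange buffers and the way the jaw is pulled), +x away from the robot, z up. It is turned by up to 0.15 rad. The plate covers x -100..150, y -130..140 mm
- saddle (a joint): position of the carriage along the station's +y, in m: -0.040 at the right end, +0.045 fully left, against the orange buffers
- carriage: blue frame 146 x 237 x 16 mm that carries the board on ledges, top of its side bars 90 mm above the bench. Origin at bench height, midway between the side bars, level in y with the clamped board's middle; axes as the station's. Slides along y with the saddle and along x by -30 to +30 mm from the station's origin; each slide takes about 1.5 N, by its knob, and stays where it is left
- knob_grip (a point): middle of the black drive knob on the side of the carriage towards the robot, 120 mm from the carriage's origin: upright, 30 mm across, 30 mm tall, its underside 96 mm above the bench, clear all round
- pointer: fixed column (18 mm thick, 216 mm tall, at station x 130, y -100 mm) with a white slanting microscope tube and below it an orange needle; nothing of it is nearer to the robot than the needle's tip. Origin as the station's
- pointer_tip (a point): tip of the orange needle, 95 mm above the bench, 10 mm above the board's face
- board: green circuit board 96 x 150 x 3 mm, loose on the carriage's ledges and pressed by the jaw against the fixed rail at the -y end. Origin at the middle of its underside, 82 mm above the bench; axes as the station's. It may sit up to 9 mm off the carriage's middle in x. Parts on it are up to 7 mm tall, up to 13 mm next to the jaw
- joint_white (a point): solder joint in a white ring of 16 mm outer, 11 mm inner diameter, on the board's face
- joint_yellow (a point): solder joint in a yellow ring of 16 mm outer, 11 mm inner diameter, on the board's face
- jaw: dark clamp jaw at the board's +y end, sliding on the carriage along the station's +y and pulled shut by springs: about 5 N shut, rising 0.5 N per 10 mm; 55 mm of travel. Origin at bench height below the middle of the face that presses the board; axes as the station's
- jaw_grip (a point): middle of the red upright grip on the jaw: 36 mm (x) x 14 mm (y) x 46 mm tall, from 96 to 142 mm above the bench, 60 mm outside the jaw's pressing face; free space of 40 mm between it and the jaw bar, clear on the other sides. An aluminium tongue 30 mm wide, top 96 mm above the bench, joins it to the jaw
- jaw_index (a point): black index line at the +x end of the jaw, over the white scale on the carriage's +x side bar, 95 mm above the bench
- release_mark (a point): red line of the release marker, screwed fast on the carriage's +x side bar beside the white scale; it stands 25 to 45 mm in +y from the index line of the closed jaw. The index meets it when both have the same y in the station's axes
- cleaner: bystander: white bottle with blue cap, 54 mm across, 130 mm tall, standing on the bench to the left; origin under its middle
- driver: bystander: screwdriver with yellow handle, 190 mm long, lying on the bench to the left
- screw_bin: bystander: open blue bin 120 x 90 x 50 mm on the bench to the right; origin under its middle
Not all that is in view belongs to the job. Leave any purple look-alike of the board alone.

How it is judged:
On the way, in this order (a step that is already met when the one before it is completed fails the run):
1. the white-ringed joint is brought under the pointer tip and kept there (horizontal distance between joint_white and pointer_tip below 0.004 m), for 0.6 s.
2. the yellow-ringed joint is brought under the pointer tip and kept there (horizontal distance between joint_yellow and pointer_tip below 0.004 m), for 0.6 s.
3. the carriage is run fully left against its buffers (value of joint saddle above 0.041 m), for 0.2 s.
At the end, for the whole second after the job is handed in: the fingers hold the jaw still, its index line within 4 mm of the red release mark; the carriage is at the buffers (within 4 mm); the board lies flat and in place on its ledges (within 6 to 8 mm), touched by neither jaw nor robot (y of jaw_index in the frame of release_mark between -0.004 and 0.004 m and contact force between the fingers and jaw above 2 N and linear speed of jaw below 0.01 m/s and value of joint saddle above 0.041 m and contact force between each of jaw, the arm, the fingers and board below 0.5 N and y of board in the frame of carriage between -0.006 and 0.008 m and z of board in the frame of carriage between 0.079 and 0.085 m and angle between board's own z axis and vertical below 0.05 rad); the arm keeps its last pose, push and grip.
It fails at once if the clamp is opened more than 8 mm before the carriage is at its buffers (y of jaw in the frame of carriage above 0.083 m and value of joint saddle below 0.037 m).
It fails at once if the pointer is struck (contact force between anything else and pointer above 2 N).
It fails at once if a bystander is moved (distance of any of cleaner, driver, screw_bin from where it was at the start of the episode above 0.03 m).
It also fails if it takes over 54 s, if anything falls off the work surface, if the arm or the gripper's body presses on something with over 40 N, if the wrist force passes 120 N, or if a joint passes its speed limit or range.

## Working session

There is one attempt and no reset: what is moved stays moved. The work goes in short steps, Python scripts to look and compute and a tool call to move; the robot and the scene stay as the last step left them, time stands still between calls to the robot, and variables do not carry over. Pictures are saved under pics/ and viewed, at most 10 in all, crops included, and the job is handed in when it is done.

Besides the shell and the picture viewer there is one more tool, called after "Request:" in YAML: its name, and indented under it one key for each argument. carry_out: Moves the arm, as the interface text tells. Its arguments: {"type":"object","properties":{"commands":{"type":"array"},"hand":{"type":"number"},"force":{"type":"number"}},"required":["commands"]}

```bash
ls; mkdir -p pics; python3 - <<'E'
from workcell import *
import cv2,numpy as np
for n in("scene","top"):
    im=camera(n); cv2.imwrite(f"pics/{n}0.png",im[:,:,::-1]); p=camera_params(n)
    print(n,p["mtx"][0],p["mtx"][1], "pos",-np.array(p["R"]).T@np.array(p["t"]),np.round(p["R"],3))
o=get_obs();print({k:np.round(v,3) for k,v in o.items()})
E
```

```text
pics
scene [468.63541978   0.         317.3462793 ] [  0.         468.63541978 228.74227775] pos [ 0.92324368 -0.64054463  0.97535221] [[ 0.856  0.517  0.012]
 [ 0.403 -0.652 -0.642]
 [-0.325  0.554 -0.766]]
top [620.69239613   0.         322.48091081] [  0.         620.69239613 233.22485216] pos [ 0.38190595 -0.02585637  1.36361397] [[-0.013 -1.    -0.019]
 [-0.992  0.015 -0.127]
 [ 0.127  0.017 -0.992]]
{'clock': np.float64(0.1), 'joint_pos': array([ 1.193,  0.333, -0.065,  1.461,  0.022,  1.35 , -0.088]), 'joint_velocities': array([ 0.   ,  0.001, -0.   , -0.003, -0.001, -0.   , -0.   ]), 'tau': array([ 2.0000e-03, -6.2675e+01,  4.9000e-02, -3.9243e+01,  1.6000e-02,
        7.0000e-03, -0.0000e+00]), 'position': array([ 0.217, -0.586,  0.198]), 'ee_rot': array([ 0.984,  0.176, -0.   , -0.001]), 'ft_force': array([ 0.207, -0.265,  0.026]), 'torque': array([ 0.005, -0.02 , -0.002]), 'grasp_force': np.float64(0.0), 'grip_width': np.float64(0.998)}
```

View pics/top0.png

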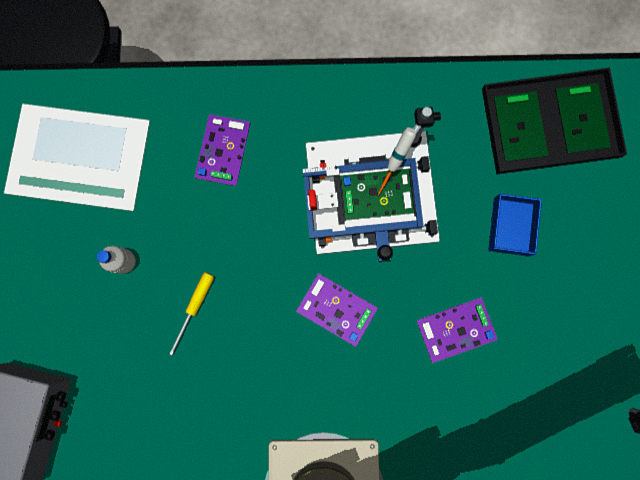

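View pics/scene0.png

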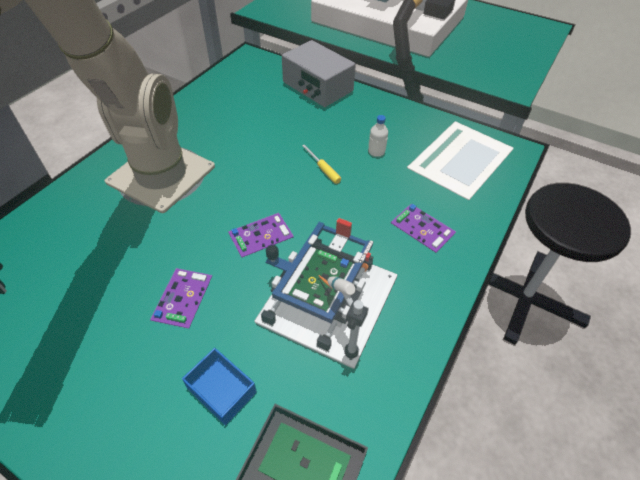

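Top view: knob at (385,253), red grip at (312,200), white ring near (361,187), yellow ring near (384,201), needle tip near (379,193). The station is turned slightly; the bottle and driver are well to the left. Next I'll enlarge the station in both views.

```bash
cat > h.py <<'E'
import cv2,numpy as np
from workcell import *
def ray(p,uv):
    R,t,K=(np.array(p[k]) for k in("R","t","mtx")); 
    d=R.T@np.linalg.solve(K,[uv[0],uv[1],1.]); return -R.T@t,d
def onz(p,uv,z):
    c,d=ray(p,uv); return c+d*(z-c[2])/d[2]
def tri(p1,a,p2,b):
    c1,d1=ray(p1,a);c2,d2=ray(p2,b)
    s=np.linalg.lstsq(np.c_[d1,-d2],c2-c1,rcond=None)[0]
    x,y=c1+s[0]*d1,c2+s[1]*d2
    return (x+y)/2,np.linalg.norm(x-y)
def proj(p,X):
    q=np.array(p["mtx"])@(np.array(p["R"])@np.array(X)+np.array(p["t"])); return q[:2]/q[2]
def blobs(im,lo,hi,roi,amin=4):
    x0,y0,x1,y1=roi; m=cv2.inRange(cv2.cvtColor(im[y0:y1,x0:x1],cv2.COLOR_RGB2HSV),lo,hi)
    n,_,st,c=cv2.connectedComponentsWithStats(m)
    return [(np.round(c[i]+[x0,y0],1).tolist(),st[i].tolist()[2:]) for i in range(1,n) if st[i][4]>=amin]
E
python3 - <<'E'
from h import *
a=cv2.imread("pics/top0.png")[125:265,295:445];b=cv2.imread("pics/scene0.png")[210:365,255:400]
cv2.imwrite("pics/c.png",np.hstack([cv2.resize(a,(400,373),interpolation=2),cv2.resize(b,(400,373),interpolation=2)]))
for n,roi in(("top",(295,125,445,265)),("scene",(255,210,400,365))):
    im=cv2.imread(f"pics/{n}0.png")[:,:,::-1].copy()
    print(n,"red",blobs(im,(0,160,90),(5,255,255),roi),"\nyel",blobs(im,(22,140,110),(35,255,255),roi),"\nora",blobs(im,(7,170,110),(19,255,255),roi),"\nblk",blobs(im,(0,0,0),(179,255,45),roi,60))
E
```

```text
top red [([322.6, 164.8], [6, 6, 25]), ([312.1, 198.2], [8, 17, 104])] 
yel [([383.6, 200.6], [8, 8, 33])] 
ora [([384.8, 181.3], [14, 25, 65]), ([328.1, 239.3], [5, 5, 22])] 
blk [([372.1, 158.8], [26, 7, 66]), ([423.4, 164.3], [11, 15, 107]), ([411.6, 189.7], [7, 47, 69]), ([384.7, 252.7], [16, 16, 122])]
scene red [([343.7, 222.0], [12, 6, 25])] 
yel [] 
ora [] 
blk []
```

View pics/c.png

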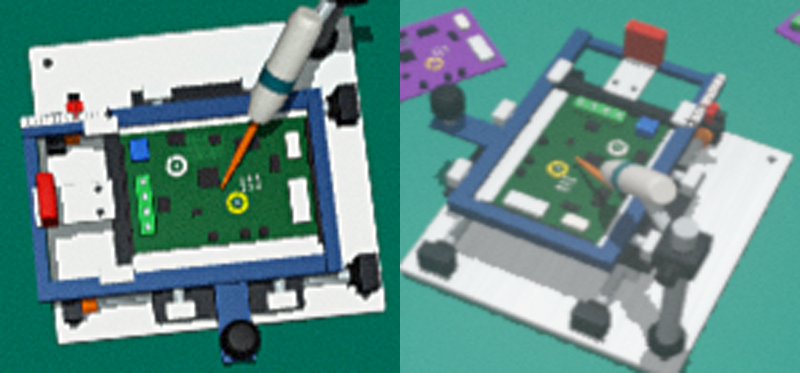

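The crop shows the needle tip at top px (378.2,195.2), scene (319.2,276.1). The white ring is at (361,187.3)/(334,271.1), the yellow ring at (383.7,200.6)/(311.9,279.8), and the knob at (384.6,251.5)/(272,252.8). The release mark is red, at the upper left of the scale.

```bash
python3 - <<'E'
from h import *
t,s=camera_params("top"),camera_params("scene")
for n,a,b in(("tip",(378.2,195.2),(319.2,276.1)),("white",(361,187.3),(334,271.1)),("yel",(383.7,200.6),(311.9,279.8)),("knobtop",(384.7,252),(272,252.8)),("gripred",(312.1,198.2),(343.7,226))):
    x,e=tri(t,a,s,b); print(n,x.round(4),round(e,4))
print("knob z.12",onz(t,(384.7,252.3),.122),"white",onz(t,(361,187.3),.085),"yel",onz(t,(383.7,200.6),.085),"tip",onz(t,(378.2,195.2),.095))
f=lambda c:(295+c[0]/2.667,125+c[1]/2.664)
P=[onz(t,f(c),.03) for c in((30,48),(384,312),(60,345))];Q=P[0]-P[2];print("plate left edge dir",np.arctan2(-Q[1],Q[0]) , np.linalg.norm(Q)); Q=P[2]-P[1];print(np.arctan2(Q[0],Q[1]),np.linalg.norm(Q),P)
w=camera_params("wrist");o=get_obs()
from scipy.spatial.transform import Rotation as Ro
T=Ro.from_quat(o["ee_rot"]).as_matrix();print("tool",T.round(3));print("cam in tool",T.T@(-w["R"].T@w["t"]-o["position"]),(w["R"]@T).round(3),w["mtx"])
E
```

```text
tip [ 0.6242 -0.1201  0.0921] 0.0026
white [ 0.6432 -0.0852  0.0835] 0.0026
yel [ 0.6133 -0.1324  0.0845] 0.0009
knobtop [ 0.5033 -0.1298  0.1069] 0.0008
gripred [0.6125 0.0152 0.1253] 0.001
knob z.12 [ 0.50091943 -0.12881127  0.122     ] white [ 0.64189526 -0.08586292  0.085     ] yel [ 0.61284045 -0.13259789  0.085     ] tip [ 0.62258589 -0.12067015  0.095     ]
plate left edge dir -0.08807486948195473 0.24849893405323795
-0.08709648497912173 0.2631694284259652 [array([0.7546644 , 0.03026093, 0.03      ]), array([ 0.53002084, -0.25376918,  0.03      ]), array([0.50712867, 0.0084027 , 0.03      ])]
tool [[ 0.938  0.347 -0.001]
 [ 0.347 -0.938  0.001]
 [-0.    -0.001 -1.   ]]
cam in tool [ 0.07144966 -0.00044086 -0.17541773] [[ 0.001  1.    -0.001]
 [-0.96   0.    -0.28 ]
 [-0.28   0.001  0.96 ]] [[396.926135     0.         316.98314895]
 [  0.         396.926135   240.48554479]
 [  0.           0.           1.        ]]
```

Heights agree with the text (tip 0.092, joints 0.084), and the station yaw is about 0.088. I'll turn the tool to match and hover over the knob.

Request:
carry_out:
  commands:
    - [[0,0,0,0,0,0.85],[0,0,0,0,0,0.85],[0,0,0,0,0,0.84],[0.505,-0.672,0.04,0,0,0],[0.505,-0.672,0.04,0,0,0],[0.505,-0.672,0.04,0,0,0],[0.505,-0.672,0.04,0,0,0],[0.505,-0.672,0.04,0,0,0],[0.505,-0.672,0.04,0,0,0],[0.505,-0.672,0.04,0,0,0],[0.505,-0.672,0.04,0,0,0],[0.505,-0.672,0.04,0,0,0],[0.505,-0.672,0.04,0,0,0],[0.505,-0.672,0.04,0,0,0],[0.505,-0.672,0.04,0,0,0],[0.505,-0.672,0.04,0,0,0],[0.505,-0.672,0.04,0,0,0],[0.505,-0.672,0.04,0,0,0],[0.505,-0.672,0.04,0,0,0],[0,0,0,0,0,0]]
  hand: -1

```text
clock: 1.77
position: [0.5033, -0.1219, 0.1729]
ee_rot: [0.999, 0.049, 0.0, -0.001]
ft_force: [-0.9, 1.8, -0.6]
grip_width: 1.003
grasp_force: 0.0
```

```bash
python3 - <<'E'
from h import *
o=get_obs();w=camera_params("wrist");im=camera("wrist");cv2.imwrite("pics/w1.png",im[:,:,::-1])
print(o["clock"],o["position"],o["ee_rot"]); np.savez("w1.npz",**w)
from scipy.spatial.transform import Rotation as Ro
print(Ro.from_quat(o["ee_rot"]).as_matrix().round(3))
E
```

```text
1.7667 [ 0.50331906 -0.12191499  0.17287347] [ 9.98816977e-01  4.86057461e-02  4.45965205e-04 -1.38873185e-03]
[[ 0.995  0.097  0.001]
 [ 0.097 -0.995  0.003]
 [ 0.001 -0.003 -1.   ]]
```

View pics/w1.png

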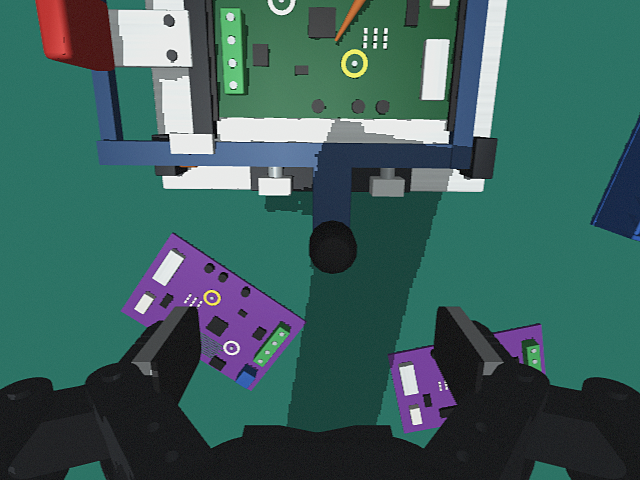

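The wrist view shows the knob centred near (333,245), needle tip at (336,42), yellow ring at (355,64) and white ring cut off at (282,2). The fingers are well clear.

```bash
python3 - <<'E'
from h import *
w=np.load("w1.npz");t=camera_params("top")
im=cv2.imread("pics/w1.png")
bl=cv2.inRange(cv2.cvtColor(im,cv2.COLOR_BGR2HSV)[200:290,290:375],(0,0,0),(179,255,40)); print("knob bbox",cv2.boundingRect(bl),cv2.moments(bl,True)["m10"]/cv2.moments(bl,True)["m00"]+290,cv2.moments(bl,True)["m01"]/cv2.moments(bl,True)["m00"]+200)
print("knob",onz(w,(333,245),.12),tri(w,(333,245),t,(384.7,252.3)))
print("tip",onz(w,(336,42),.095),tri(w,(336,42),t,(378.2,195.2)))
print("yel",onz(w,(354.5,64),.085),tri(w,(354.5,64),t,(383.7,200.6)))
a,b=onz(w,(98,165),.09),onz(w,(470,167),.09);print(a,b,np.arctan2((b-a)[0],-(b-a)[1]))
a,b=onz(w,(216,141),.09),onz(w,(450,144),.09);print("yaw2",np.arctan2((b-a)[0],-(b-a)[1]))
print(get_obs()["position"],get_obs()["ee_rot"])
E
```

```text
knob bbox (20, 20, 47, 54) 332.3880893300248 246.87493796526053
knob [ 0.50614639 -0.13084205  0.12      ] (array([ 0.50233199, -0.13089763,  0.10702845]), np.float64(0.0016850565331340361))
tip [ 0.62122696 -0.12089321  0.095     ] (array([ 0.62239649, -0.12090647,  0.09238873]), np.float64(0.0013493875153356176))
yel [ 0.6120255  -0.13374682  0.085     ] (array([ 0.61070546, -0.13234884,  0.09565138]), np.float64(0.0013478650306714014))
[0.53577317 0.02331748 0.09      ] [ 0.55794744 -0.21482112  0.09      ] 0.09284728017539182
yaw2 0.0855716912187058
[ 0.501986   -0.12519643  0.1728059 ] [ 9.98873140e-01  4.74537954e-02 -9.38482041e-05 -7.60347331e-04]
```

Request:
carry_out:
  commands:
    - [[0,0.12,0.3,0,0,0],[0,0,0.4,0,0,0],[0,0,0.4,0,0,0],[0,0,0.4,0,0,0],[0,0,0.25,0,0,0],[0,0,0.12,0,0,0],[0,0,0,0,0,0],[0,0,0,0,0,0],[0,0,0,0,0,0]]

```text
clock: 2.57
position: [0.5018, -0.1342, 0.0992]
ee_rot: [0.999, 0.044, 0.001, 0.0]
ft_force: [-0.3, -0.1, 1.0]
grip_width: 1.0
grasp_force: 0.0
```

Request:
carry_out:
  commands:
    - [[0,0,0,0,0,0],[0,0,0,0,0,0],[0,0,0,0,0,0],[0,0,0,0,0,0],[0,0,0,0,0,0],[0,0,0,0,0,0],[0,0,0,0,0,0],[0,0,0,0,0,0]]
  hand: 1
  force: 50

```text
clock: 3.23
position: [0.5014, -0.1338, 0.0984]
ee_rot: [0.999, 0.044, 0.0, 0.0]
ft_force: [0.2, -0.4, 0.5]
grip_width: -0.004
grasp_force: 0.0
```

```bash
python3 - <<'E'
from h import *
o=get_obs();w=camera_params("wrist");a=camera("wrist");b=camera("scene");c=camera("top")
cv2.imwrite("pics/g1w.png",a[:,:,::-1]);cv2.imwrite("pics/g1s.png",b[:,:,::-1]);cv2.imwrite("pics/g1t.png",c[:,:,::-1])
print({k:np.round(o[k],3) for k in("clock","position","ee_rot","ft_force","grip_width","grasp_force")})
np.savez("w2.npz",**w)
A=cv2.resize(a[:,:,::-1],(400,300));B=cv2.resize(b[200:350,245:400,::-1],(400,387),interpolation=2);C=cv2.resize(c[125:265,295:445,::-1],(400,300))
cv2.imwrite("pics/g1.png",np.hstack([np.vstack([A,C])[:600],cv2.resize(B,(400,600))]))
E
```

```text
{'clock': np.float64(3.233), 'position': array([ 0.501, -0.134,  0.098]), 'ee_rot': array([0.999, 0.044, 0.   , 0.   ]), 'ft_force': array([ 0.194, -0.442,  0.502]), 'grip_width': np.float64(-0.004), 'grasp_force': np.float64(0.0)}
```

View pics/g1.png

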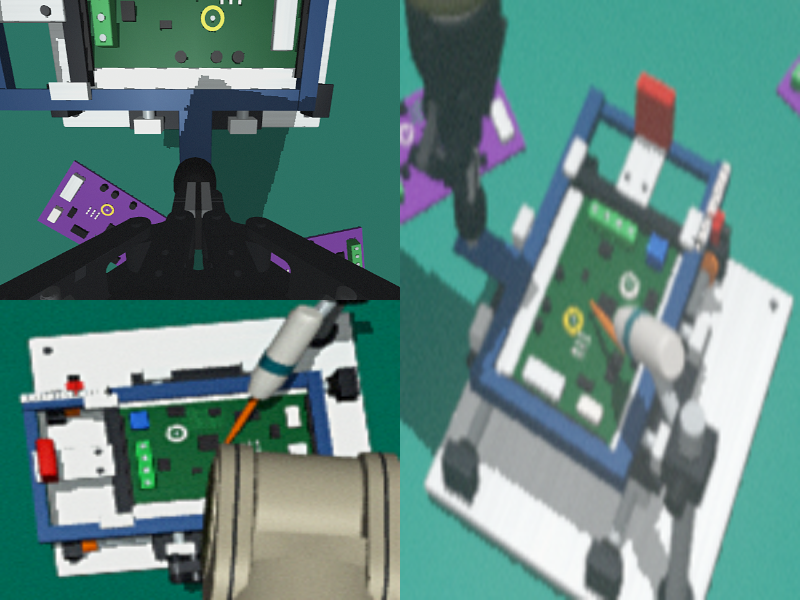

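```bash
python3 - <<'E'
from h import *
w=np.load("w2.npz");o=get_obs();im=cv2.imread("pics/g1w.png")
print("TCP px",proj(w,o["position"]),"grasp pt",proj(w,o["position"]+[0,0,.019]), "knob predicted", [proj(w,(.503,-.131,z)) for z in(.096,.126)])
cv2.imwrite("pics/g1c.png",np.hstack([cv2.resize(im[220:400,220:420],(400,360),interpolation=2),cv2.resize(cv2.imread("pics/g1s.png")[200:300,240:340],(400,360),interpolation=2)]))
E
```

```text
TCP px [317.6488165  281.17121169] grasp pt [317.74347201 297.95243479] knob predicted [array([312.13820366, 275.61385294]), array([311.31231367, 302.56339469])]
```

View pics/g1c.png

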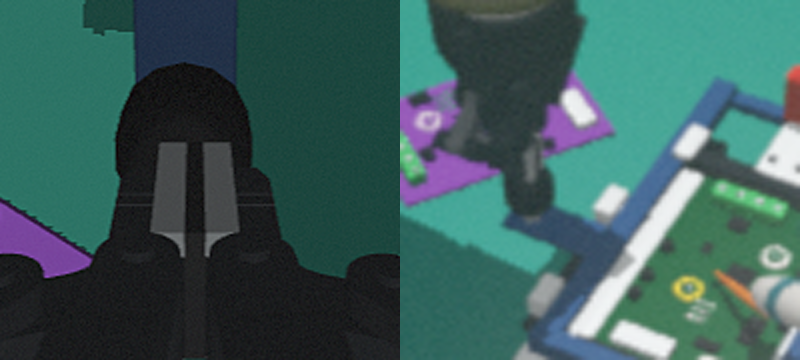

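The fingers read fully shut, yet the crop shows them drawn in front of the knob, and the carriage hasn't moved. I'll check the camera and tip geometry before acting.

```bash
python3 - <<'E'
from h import *
w=np.load("w2.npz");w1=np.load("w1.npz");o=get_obs()
print("cam2",-w["R"].T@w["t"],"cam1",-w1["R"].T@w1["t"])
print("yel from w2",onz(w,(339,29),.085),"tri",tri(w1,(354.5,64),w,(339,29)))
from scipy.spatial.transform import Rotation as Ro
# feature: front frame lower edge at arm in w1 vs w2
im=cv2.imread("pics/g1w.png");hs=cv2.cvtColor(im,cv2.COLOR_BGR2HSV)
print("blobs yel",blobs(im[:,:,::-1].copy(),(22,140,110),(35,255,255),(250,0,450,120)), blobs(cv2.imread("pics/w1.png")[:,:,::-1].copy(),(22,140,110),(35,255,255),(320,30,400,120)))
# tips, front edge (x+.011) shut
T=Ro.from_quat(o["ee_rot"]).as_matrix()
for x in(-.011,0,.011):
  for z in(0,-.019,-.03): print(x,z,proj(w,o["position"]+T@[x,0,z]).round(0),end=" ")
p1=np.array([.5033,-.1219,.1729])
print("\nopen tips w1",[proj(w1,p1+T@[x,s*.0425,-.013]).round(0) for s in(-1,1) for x in(-.011,.011)])
print("knob w1",[proj(w1,(.503,-.131,z)).round(0) for z in(.06,.096,.126)],"knob top edge width w1",397*.03/(.348-.126))
E
```

```text
cam2 [ 0.57236288 -0.12701256  0.2738222 ] cam1 [ 0.57415335 -0.11500607  0.34834629]
yel from w2 [ 0.61242104 -0.13299817  0.085     ] tri (array([ 0.61059024, -0.13289971,  0.09418109]), np.float64(0.0004465342671980323))
blobs yel [([340.6, 27.0], [38, 41, 570])] [([354.7, 61.6], [26, 28, 235]), ([353.3, 76.5], [6, 2, 11])]
-0.011 0 [318. 302.] -0.011 -0.019 [318. 321.] -0.011 -0.03 [318. 334.] 0 0 [318. 281.] 0 -0.019 [318. 298.] 0 -0.03 [318. 309.] 0.011 0 [318. 259.] 0.011 -0.019 [318. 274.] 0.011 -0.03 [318. 284.] 
open tips w1 [array([223., 314.]), array([220., 268.]), array([412., 316.]), array([416., 270.])]
knob w1 [array([330., 226.]), array([331., 239.]), array([333., 253.])] knob top edge width w1 53.64864864864865
```

The tips appear to sit about 30 mm behind the TCP, so they closed above the knob. That fits the free closure, the zero force and the carriage staying put. I'll open, go lower with the fingers straddling the knob, and close again while watching forces.

Request:
carry_out:
  commands:
    - [[0,0,-0.1,0,0,0],[0.05,-0.09,0,0,0,0],[0,0,0,0,0,0],[0,0,0,0,0,0],[0,0,0,0,0,0],[0,0,0,0,0,0],[0,0,0.2,0,0,0],[0,0,0.2,0,0,0],[0,0,0.2,0,0,0],[0,0,0.2,0,0,0],[0,0,0,0,0,0],[0,0,0,0,0,0]]
  hand: -1

```text
clock: 4.38
position: [0.5025, -0.1299, 0.0696]
ee_rot: [0.999, 0.044, -0.001, -0.0]
ft_force: [-0.1, -0.1, 0.0]
grip_width: 1.001
grasp_force: 0.0
```

Request:
carry_out:
  commands:
    - [[0,0,0,0,0,0],[0,0,0,0,0,0],[0,0,0,0,0,0],[0,0,0,0,0,0],[0,0,0,0,0,0],[0,0,0,0,0,0],[0,0,0,0,0,0]]
  hand: 1
  force: 50

```text
clock: 4.97
position: [0.5035, -0.1303, 0.0711]
ee_rot: [0.999, 0.044, 0.001, 0.0]
ft_force: [-1.6, -0.0, 5.2]
grip_width: 0.329
grasp_force: 49.4
```

Grip confirmed: opening is about 28 mm at 49 N. Now I'll move white towards the tip (station −22 mm x, −33 mm y).

Request:
carry_out:
  commands:
    - [[-0.07,0.1,0,0,0,0],[-0.07,0.1,0,0,0,0],[-0.07,0.1,0,0,0,0],[-0.07,0.1,0,0,0,0],[-0.07,0.1,0,0,0,0],[-0.07,0.1,0,0,0,0],[-0.07,0.1,0,0,0,0],[-0.07,0.125,0,0,0,0],[0,0,0,0,0,0],[0,0,0,0,0,0],[0,0,0,0,0,0]]

```text
clock: 5.88
position: [0.4836, -0.1663, 0.0711]
ee_rot: [0.999, 0.044, 0.0, 0.001]
ft_force: [-0.9, -0.4, 7.0]
grip_width: 0.329
grasp_force: 49.8
```

```bash
cat > look.py <<'E'
from h import *
import sys
n=sys.argv[1]
o=get_obs();b=camera("scene");c=camera("top")
cv2.imwrite(f"pics/{n}s.png",b[:,:,::-1]);cv2.imwrite(f"pics/{n}t.png",c[:,:,::-1])
print({k:np.round(o[k],4) for k in("clock","position","ee_rot","ft_force","grip_width","grasp_force")})
B=b[235:325,270:380,::-1];C=c[150:240,320:430,::-1]
cv2.imwrite(f"pics/{n}.png",np.hstack([cv2.resize(x,(400,327),interpolation=2) for x in(C,B)]))
E
python3 look.py m1
```

```text
{'clock': np.float64(5.8833), 'position': array([ 0.4836, -0.1663,  0.0711]), 'ee_rot': array([9.99e-01, 4.39e-02, 3.00e-04, 7.00e-04]), 'ft_force': array([-0.8872, -0.4377,  6.9923]), 'grip_width': np.float64(0.3292), 'grasp_force': np.float64(49.7848)}
```

View pics/m1.png

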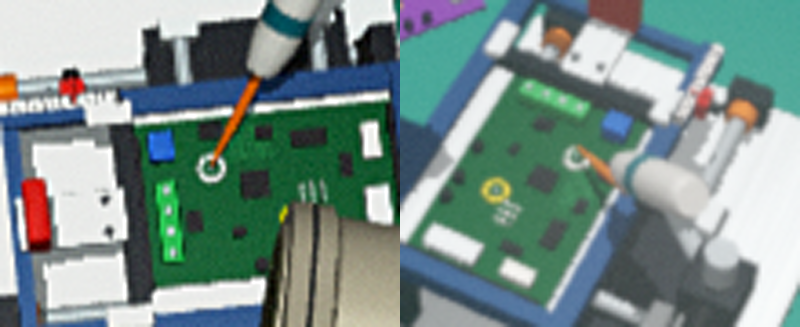

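White ring is at top crop (211,167) and scene crop (176,157). The needle tip ends at about (212,164) and (178,148).

```bash
python3 - <<'E'
from h import *
t,s=camera_params("top"),camera_params("scene")
ft=lambda u,v:(320+u/3.636,150+v/3.633); fs=lambda u,v:(270+u/3.636,235+v/3.633)
for n,a,b in(("white",ft(211,167),fs(176,157)),("yel",(0,0),fs(96,189))):
    print(n,onz(t,a,.085).round(4),onz(s,b,.085).round(4))
print("tip",onz(t,ft(212,164),.095).round(4),onz(s,fs(178,148),.095).round(4))
print("tip earlier",onz(t,(378.2,195.2),.095).round(4),onz(s,(319.2,276.1),.095).round(4))
# ring by white mask centroid in top
im=cv2.imread("pics/m1t.png")[:,:,::-1].copy()
print(blobs(im,(0,0,140),(179,60,255),(370,188,388,205)))
im=cv2.imread("pics/m1s.png")[:,:,::-1].copy()
print(blobs(im,(0,0,140),(179,75,255),(310,268,326,287),3),blobs(im,(20,90,90),(35,255,255),(285,275,310,297)))
E
```

```text
white [ 0.6229 -0.121   0.085 ] [ 0.6242 -0.1209  0.085 ]
yel [1.0757 0.7005 0.085 ] [ 0.5944 -0.1671  0.085 ]
tip [ 0.6227 -0.1209  0.095 ] [ 0.6251 -0.1203  0.095 ]
tip earlier [ 0.6226 -0.1207  0.095 ] [ 0.6261 -0.1209  0.095 ]
[([377.7, 196.2], [8, 8, 32])]
[([317.3, 278.4], [7, 7, 33])] [([296.0, 287.0], [8, 7, 32])]
```

Aligned to within about 1–2 mm in both views. I'll hold for a second, then move to yellow (+33.4, +43.7 mm).

Request:
carry_out:
  commands:
    - [[0,0,0,0,0,0],[0,0,0,0,0,0],[0,0,0,0,0,0],[0,0,0,0,0,0],[0,0,0,0,0,0],[0,0,0,0,0,0],[0,0,0,0,0,0],[0,0,0,0,0,0],[0,0,0,0,0,0],[0,0,0,0,0,0],[0,0,0,0,0,0],[0,0,0,0,0,0]]

```text
clock: 6.98
position: [0.4836, -0.1663, 0.0711]
ee_rot: [0.999, 0.044, 0.0, 0.001]
ft_force: [-1.7, -1.9, 6.9]
grip_width: 0.324
grasp_force: 49.8
```

Request:
carry_out:
  commands:
    - [[0.083,-0.109,0,0,0,0],[0.083,-0.109,0,0,0,0],[0.083,-0.109,0,0,0,0],[0.083,-0.109,0,0,0,0],[0.083,-0.109,0,0,0,0],[0.083,-0.109,0,0,0,0],[0.083,-0.109,0,0,0,0],[0.083,-0.109,0,0,0,0],[0.083,-0.109,0,0,0,0],[0.083,-0.109,0,0,0,0],[0,0,0,0,0,0],[0,0,0,0,0,0],[0,0,0,0,0,0]]

```text
clock: 8.07
position: [0.5136, -0.1187, 0.0711]
ee_rot: [0.999, 0.044, 0.001, 0.0]
ft_force: [1.3, 1.1, 5.8]
grip_width: 0.328
grasp_force: 49.6
```

```bash
python3 look.py m2
```

```text
{'clock': np.float64(8.0667), 'position': array([ 0.5136, -0.1187,  0.0711]), 'ee_rot': array([9.99e-01, 4.45e-02, 9.00e-04, 2.00e-04]), 'ft_force': array([1.3214, 1.1076, 5.7511]), 'grip_width': np.float64(0.3276), 'grasp_force': np.float64(49.6201)}
```

View pics/m2.png

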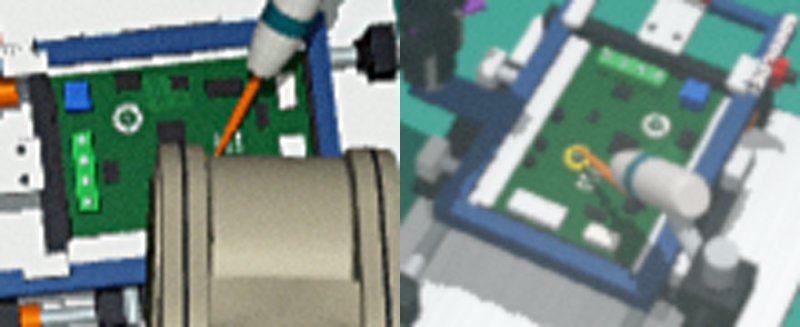

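```bash
python3 - <<'E'
from h import *
t,s=camera_params("top"),camera_params("scene")
for n,p,roi in(("t",t,(365,180,395,212)),("s",s,(300,265,335,295))):
    im=cv2.imread(f"pics/m2{n}.png")[:,:,::-1].copy()
    for c,st in blobs(im,(20,90,90),(35,255,255),roi): print(n,c,st,onz(p,c,.085).round(4))
E
```

```text
s [317.8, 278.1] [7, 7, 29] [ 0.6228 -0.1214  0.085 ]
```

Yellow sits at scene px (317.8,278.1), within 1 px of where white was when aligned. I'll hold there, then slide left to the buffers.

Request:
carry_out:
  commands:
    - [[0,0,0,0,0,0],[0,0,0,0,0,0],[0,0,0,0,0,0],[0,0,0,0,0,0],[0,0,0,0,0,0],[0,0,0,0,0,0],[0,0,0,0,0,0],[0,0,0,0,0,0],[0,0,0,0,0,0],[0,0,0,0,0,0],[0,0,0,0,0,0]]

```text
clock: 9.08
position: [0.5135, -0.1188, 0.0711]
ee_rot: [0.999, 0.044, 0.001, 0.0]
ft_force: [0.6, 2.3, 5.5]
grip_width: 0.327
grasp_force: 49.6
```

Request:
carry_out:
  commands:
    - [[0,-0.1,0,0,0,0],[0,-0.1,0,0,0,0],[0,-0.1,0,0,0,0],[0,-0.1,0,0,0,0],[0,-0.1,0,0,0,0],[0,-0.1,0,0,0,0],[0,-0.1,0,0,0,0],[0,-0.1,0,0,0,0],[0,0,0,0,0,0]]

```text
clock: 9.83
position: [0.5106, -0.0866, 0.0711]
ee_rot: [0.999, 0.045, 0.001, 0.0]
ft_force: [0.6, 1.7, 5.4]
grip_width: 0.331
grasp_force: 49.7
```

Request:
carry_out:
  commands:
    - [[0,-0.05,0,0,0,0],[0,-0.05,0,0,0,0],[0,-0.03,0,0,0,0],[0,0,0,0,0,0],[0,0,0,0,0,0],[0,0,0,0,0,0],[0,0,0,0,0,0]]

```text
clock: 10.42
position: [0.5102, -0.0854, 0.0711]
ee_rot: [0.999, 0.043, 0.001, 0.002]
ft_force: [2.2, -10.7, 3.8]
grip_width: 0.326
grasp_force: 49.7
```

The carriage is against the buffers (−10.7 N, motion stopped). Next: release, lift, go left first, then forward to hover over the red grip.

Request:
carry_out:
  commands:
    - [[0,0.05,0,0,0,0],[0,0,0,0,0,0],[0,0,0,0,0,0],[0,0,0,0,0,0],[0,0,0,0,0,0],[0,0,0,0,0,0],[0,0,-0.6,0,0,0],[0,0,-0.6,0,0,0],[0,0,-0.6,0,0,0],[0,0,-0.6,0,0,0],[0,0,-0.6,0,0,0],[0,0,0,0,0,0]]
  hand: -1

```text
clock: 11.42
position: [0.512, -0.0834, 0.1952]
ee_rot: [0.999, 0.045, 0.003, 0.001]
ft_force: [0.6, -0.3, 0.2]
grip_width: 1.001
grasp_force: 0.0
```

Request:
carry_out:
  commands:
    - [[0,-0.5,0,0,0,0],[0,-0.5,0,0,0,0],[0,-0.5,0,0,0,0],[0,-0.5,0,0,0,0],[0.3,-0.5,0,0,0,0],[0.4,-0.5,0,0,0,0],[0.5,-0.3,0,0,0,0],[0.6,0,0,0,0,0],[0.6,0,0,0,0,0],[0.6,0,0,0,0,0],[0,0,0,0,0,0],[0,0,0,0,0,0],[0,0,0,0,0,0]]

```text
clock: 12.5
position: [0.6169, 0.059, 0.1899]
ee_rot: [0.999, 0.045, -0.0, -0.0]
ft_force: [0.2, 0.3, 0.2]
grip_width: 1.003
grasp_force: 0.0
```

```bash
python3 - <<'E'
from h import *
o=get_obs();w=camera_params("wrist");im=camera("wrist");c=camera("top");b=camera("scene")
for n,i in(("j1w",im),("j1t",c),("j1s",b)): cv2.imwrite(f"pics/{n}.png",i[:,:,::-1])
np.savez("w3.npz",**w); print(o["clock"],o["position"],o["ee_rot"])
print("red w",blobs(im,(0,150,70),(6,255,255),(0,0,640,480),20))
print("red s",blobs(b,(0,120,60),(8,255,255),(255,190,420,365)))
E
```

```text
12.5 [0.61689725 0.05896609 0.18992924] [ 9.99001027e-01  4.46844739e-02 -4.84306586e-04 -1.04524662e-04]
red w [([358.8, 115.2], [22, 22, 290]), ([316.4, 243.0], [22, 70, 1410])]
red s [([354.7, 216.1], [13, 17, 172]), ([379.1, 243.6], [3, 6, 15])]
```

View pics/j1w.png

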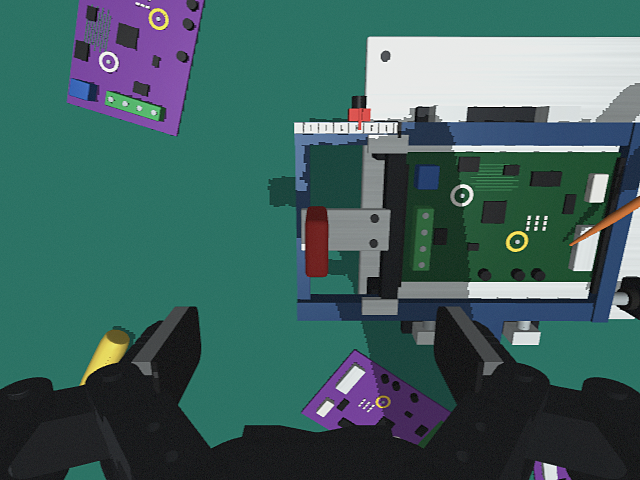

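Wrist view: red grip at (316,243), red release marker at (359,115) with its line down to the scale, scale at x 295–398, jaw end tab near (388,145), bystanders clear. I'll compute the grip's position and read the index pixels numerically.

```bash
python3 - <<'E'
from h import *
w=np.load("w3.npz");s=camera_params("scene");t=camera_params("top")
print("grip z.12/.142",onz(w,(316.4,243),.12).round(4),onz(w,(316.4,243),.142).round(4),"tri scene",tri(w,(316.4,243),s,(354.7,216.1)))
im=cv2.imread("pics/j1w.png")
ct=cv2.imread("pics/j1t.png")[:,:,::-1].copy();print("top red",blobs(ct,(0,150,80),(6,255,255),(250,130,400,260)))
print("left edge/right edge of grip",onz(w,(305,243),.142).round(4),onz(w,(328,243),.142).round(4))
g=cv2.cvtColor(im,cv2.COLOR_BGR2GRAY)
for v in range(118,140): print(v," ".join(f"{x//10:2d}" + ("r" if im[v,350+i,2]>im[v,350+i,1]+60 else " ") for i,x in enumerate(g[v,350:412])))
E
```

```text
grip z.12/.142 [0.6148 0.0595 0.12  ] [0.6214 0.06   0.142 ] tri scene (array([0.6167215 , 0.05962129, 0.12162977]), np.float64(0.002770795821306533))
top red []
left edge/right edge of grip [0.6208 0.0667 0.142 ] [0.622  0.0533 0.142 ]
118 13r 12r 12r 12r 12r 12r 12r 12r 11r 11r 12r  9r 10r 12r 12r 12r 12r 12r 12r 11r 22r 25r 24r 24r 23r 23r 23r 23r 23r 23r 23r 23r 23r 23r 23r 23r 24r 20r 12  12  21r 25r 25r 25r 25r 25r 25r 25r 25r 24r 24r 24r 24r 21r 12  13  12  12  12  12  13  13 
119 13r 13r 12r 12r 12r 12r 12r 12r 11r 11r 12r  9r 10r 12r 12r 12r 12r 12r 12r 11r 13r 12  12  21r 25r 25r 25r 25r 25r 25r 25r 25r 25r 25r 25r 25r 25r 22r 13  14  13  13  13  13  13  13  13  12  12  12  11  21r 25r 21r 12  13  13  13  13  14  14  14 
120 13r 12r 12r 13r 13r 13r 13r 11r  9r 11r 12r 12r 13r 12r 12r 12r 12r 12r 12r 11r 13r 13  13  13  13  13  13  11   9   9   9   9   9   9   9  16  16   9  10  11  11  11  10  10  11  11  10  13  14  13  13  13  12  13  13  14  14  14  14  14  14  14 
121  4   3   3   4   3   4   4   3   9r 12r 12r 10r  5   5   7   8   9   9   9  11  13  14  14  10   2   0 
[... 4041 characters left out ...]
21r 13  13  13  13  14  14  13  13  14  14  14  14  14  14  14  14  14  14  10   2   1   3  11  14  14  14  14  14  14  11   3   4   4 
138 11  11  11  10  11  11  11  11  11  11  11  11  10  11  11   8   3   5  10  12  12  12  12  12  12  21r 25r 21r 12  13  13  14  14  13  13  14  13  14  14  13  14  14  13  14  13  14  14  14  15  15  15  14  14  14  13  14  14  14  11   4   4   5 
139 11  11  11  11  10  11   8   3   3   9  12  11  11  11  12   8   4   5  10  13  13  13  13  13  13  13  12  12  13  13  14  13  14  13  13  13  13  14  13  14  13  14  14  13  14  13  13  13  14  14  14  14  13  13  13  14  13  14  11   4   4   4 <stdin>:8: RuntimeWarning: overflow encountered in scalar add
```

Red line at col 359.4, index line at col about 399.2, so the gap is about 26.6 mm. The grip centre, about (0.618, 0.0597), is right under the tool. I'll half-close the fingers so they fit the 40 mm gap, then descend in two steps.

Request:
carry_out:
  commands:
    - [[0.03,-0.02,0,0,0,0],[0,0,0,0,0,0],[0,0,0,0,0,0],[0,0,0,0,0,0],[0,0,0.4,0,0,0],[0,0,0.4,0,0,0],[0,0,0.4,0,0,0],[0,0,0.4,0,0,0],[0,0,0,0,0,0],[0,0,0,0,0,0]]
  hand: 0

```text
clock: 13.48
position: [0.6182, 0.0594, 0.1261]
ee_rot: [0.999, 0.044, -0.001, 0.0]
ft_force: [-0.8, -0.7, 0.5]
grip_width: 0.498
grasp_force: 0.0
```

Request:
carry_out:
  commands:
    - [[0,0,0.2,0,0,0],[0,0,0.2,0,0,0],[0,0,0.2,0,0,0],[0,0,0.2,0,0,0],[0,0,0.1,0,0,0],[0,0,0.1,0,0,0],[0,0,0,0,0,0],[0,0,0,0,0,0]]

```text
clock: 14.15
position: [0.6186, 0.0596, 0.0863]
ee_rot: [0.999, 0.044, -0.0, -0.0]
ft_force: [-0.2, -1.1, 0.1]
grip_width: 0.503
grasp_force: 0.0
```

```bash
python3 - <<'E'
from h import *
w=np.load("w3.npz")
u=np.array([-np.sin(.088),np.cos(.088)])
for z in(.09,.095,.1):
  m=onz(w,(359.4,126),z);i=onz(w,(399.2,133),z);print(z,m.round(4),i.round(4),(m-i)[:2]@u)
E
```

```text
0.09 [0.6895 0.0375 0.09  ] [0.6874 0.0104 0.09  ] 0.026795011335890483
0.095 [0.6894 0.038  0.095 ] [0.6874 0.0114 0.095 ] 0.02630832940441139
0.1 [0.6894 0.0385 0.1   ] [0.6874 0.0124 0.1   ] 0.025821647472932332
```

Request:
carry_out:
  commands:
    - [[0,0,0,0,0,0],[0,0,0,0,0,0],[0,0,0,0,0,0],[0,0,0,0,0,0],[0,0,0,0,0,0],[0,0,0,0,0,0]]
  hand: 1
  force: 60

```text
clock: 14.65
position: [0.619, 0.0596, 0.0869]
ee_rot: [0.999, 0.044, 0.0, 0.0]
ft_force: [-1.2, 0.3, 4.7]
grip_width: 0.149
grasp_force: 60.0
```

The grip is held (about 13 mm opening, 60 N). Now I'll pull 26.4 mm.

Request:
carry_out:
  commands:
    - [[0,-0.06,0,0,0,0],[0,-0.06,0,0,0,0],[0,-0.06,0,0,0,0],[0,-0.06,0,0,0,0],[0,-0.06,0,0,0,0],[0,-0.06,0,0,0,0],[0,-0.06,0,0,0,0],[0,-0.06,0,0,0,0],[0,-0.06,0,0,0,0],[0,-0.06,0,0,0,0],[0,-0.06,0,0,0,0],[0,0,0,0,0,0],[0,0,0,0,0,0],[0,0,0,0,0,0]]

```text
clock: 15.82
position: [0.6169, 0.0838, 0.0869]
ee_rot: [0.999, 0.044, 0.0, 0.001]
ft_force: [-1.1, -5.9, 6.8]
grip_width: 0.147
grasp_force: 60.2
```

```bash
python3 - <<'E'
from h import *
o=get_obs();w=camera_params("wrist");im=camera("wrist");b=camera("scene");c=camera("top")
for n,i in(("j2w",im),("j2t",c),("j2s",b)): cv2.imwrite(f"pics/{n}.png",i[:,:,::-1])
np.savez("w4.npz",**w); print(o["clock"],o["position"])
m,i=(.6894,.038,.095),(.6874,.0114,.095)
print("mark px",proj(w,m),"idx(if moved 26.3)",proj(w,np.array(i)+[-.0023,.0262,0]))
A=im[0:240,260:560,::-1];B=b[200:300,300:400,::-1]
cv2.imwrite("pics/j2.png",np.hstack([cv2.resize(A,(480,384)),cv2.resize(B,(320,384),interpolation=2)]))
print("red",blobs(im,(0,150,70),(6,255,255),(0,0,640,200),20))
E
```

```text
15.8167 [0.61689367 0.08381523 0.08688886]
mark px [445.45997368 132.59156273] idx(if moved 26.3) [444.55929151 143.49620589]
red [([441.9, 114.9], [44, 35, 875])]
```

View pics/j2.png

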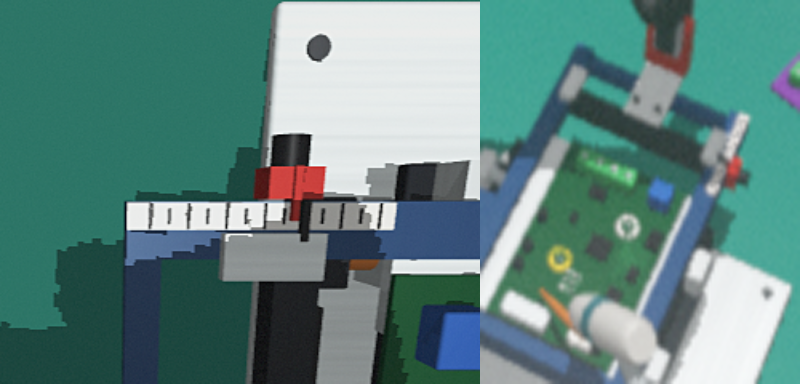

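The jaw is open and the board has stayed at the rail. The index (crop x≈305) is short of the red line (≈296) by about 2.3 mm, which matches the TCP's 24.3 mm of travel. I'll pull a little more and check numerically.

Request:
carry_out:
  commands:
    - [[0,-0.03,0,0,0,0],[0,-0.03,0,0,0,0],[0,0,0,0,0,0],[0,0,0,0,0,0],[0,0,0,0,0,0],[0,0,0,0,0,0]]

```text
clock: 16.47
position: [0.6167, 0.086, 0.0869]
ee_rot: [0.999, 0.043, 0.0, 0.001]
ft_force: [-1.0, -5.0, 6.3]
grip_width: 0.152
grasp_force: 60.2
```

```bash
python3 - <<'E'
from h import *
o=get_obs();im=camera("wrist");print({k:np.round(o[k],4) for k in("clock","position","ft_force","grasp_force","grip_width")})
def cols(im):
    im=im.astype(int); x0=260
    r=(im[...,0]>110)&(im[...,1]<70); k=im.max(2)<40
    for v in (122,126,130,134,138,142,146): print(v,"red",np.flatnonzero(r[v,420:475])+420,"blk",np.flatnonzero(k[v,420:475])+420)
print("before");cols(cv2.imread("pics/j2w.png")[:,:,::-1]);print("now");cols(im)
E
```

```text
{'clock': np.float64(16.4667), 'position': array([0.6167, 0.086 , 0.0869]), 'ft_force': array([-0.9577, -4.9668,  6.3082]), 'grasp_force': np.float64(60.2338), 'grip_width': np.float64(0.1518)}
before
122 red [428 431 432 433 434 435 436 437 439 442 443 444 445 447 448 449 450 451
 452 453 454 455 456 457 458 459 460 461] blk []
126 red [445 446] blk [448 449 450 451 452 453]
130 red [444 445 446] blk [448 449 450 451 452 453 474]
134 red [443 444 445 446] blk [437 448 449 450 451 452 453 461 473]
138 red [] blk [425 437 447 448 449 450 451 452 461 473]
142 red [] blk [425 447 448 449 450 451 452 472]
146 red [] blk [448 449 450 451]
now
122 red [433 434 435 436 437 438 439 440 441 442 443 444 445 447 448 449 450 452
 453 454 455 456 457 458 459 460 461 462 463 464 465 466] blk []
126 red [] blk [448 449 450 451 452 453]
130 red [] blk [448 449 450 451 452 453 454 455]
134 red [] blk [431 443 447 448 449 450 451 452 453 454 455 467]
138 red [] blk [431 443 447 448 449 450 451 452 453 454 466]
142 red [] blk [430 447 448 449 450 451 452 453 454]
146 red [] blk [448 449 450 451]
```

The red line is now hidden exactly behind the index line (cols 448–453), force is steady and the jaw is held. I'll hand in now.

```bash
python3 -c "
from workcell import *
print(hand_in())"
```

```text
the job is handed in; nothing more can be done
None
```

I handed the job in at about 16.5 s, with no verdict returned: both joints were held under the pointer (white, then yellow), the carriage is at its buffers, and the jaw is held at the release mark with the board free. The first close on the knob missed without moving anything.

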